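# Quick-spin the tubes in the bench microcentrifuge

## Robot

A 6-joint arm with a two-finger parallel gripper is mounted at the origin on a cart in front of the work surface, level with it; the furniture and walls round the work are solid. World frame = base frame: x ahead of the robot, y to its left, z up, the work surface at z = 0. Lengths are in m, angles in degrees, forces in N, time in s.
With the tool pointing down it reaches from about 0.375 to 0.9 m from the base axis. Payload 3.1 kg.
Tool frame: the origin (TCP) lies on the centre line of the jaws, within the pads' length; the fingertips stand 25 mm ahead of it and the grasp point (between the pads) lies 6 mm ahead of it; z points along the fingers, y is the line along which they close (so a half turn about z gives the same grasp; the last joint's range is limited). The gripper opens to 87 mm and grips with 3 to 60 N. Pads are 19 mm wide; open, the fingers measure 117 mm over their backs; the gripper's body (75 mm by 190 mm) begins 51 mm behind the grasp point.
Start: joints at [59.674, 30.224, 82.088, -0, 67.689, -10.227], TCP at [0.215, 0.587, 0.248] pointing down, gripper open.
Joint ranges: [-176.69, 176.69], [-43.24, 126.21], [12.49, 139.97], [-82, 262], [0, 151.66], [-163.58, 163.58]. Speed limits (degrees/s): [159.86, 159.86, 180, 180, 180, 180].

## Interface

Orientations are given as a 3x3 rotation matrix whose columns are the frame's x, y, z axes.
In Python, from rig import read_state, capture, camera_params, hand_in gives the robot as it stands.
- The arm moves only by the tool apply_moves, never from a script. Its argument "rows" is a list of rows, each an object of numbers: "x", "y", "z": the shift along the tool's x, y, z in mm; "rx", "ry", "rz": the turn, a rotation vector about the tool's x, y, z in units of 6 degrees (1.0 is 6 degrees); "claw": the closure in counts, from 0 (fully open) to 255 (shut). A call has 1 to 10 rows; each row is the pose to reach, as a shift and turn from the pose commanded when the call began, along the tool's axes at that moment; what a row does not reach only later rows make up. A row lasts 1/8 s, in which the tool goes at most 62.5 mm and 10.7 degrees, less where a joint would pass 70% of its speed; a pose out of reach is approached as far as the arm can. A call with a gripper value outside its range is refused whole. The fingers move at their own pace and stop on an object; the grip force is fixed at half the most. Time passes only in rows, so rows that repeat a pose let the fingers close. It gives the time, the measured TCP pose, the force, the opening and the grip force at its end, in the units of the state.
- read_state(): the state, without advancing time (a new reading comes with each control period).
- capture(name): name is "scene" or "top" or "wrist"; returns (picture, depth): 480x640x3 uint8, red, green, blue; 480x640 float32, m along the optical axis (not along the pixel's ray), 0 where there is no reading.
- camera_params(name): a dict with "fx", "fy", "cx", "cy" (pixels), "xyz" and "orientation" of the camera in the world. Camera axes: x right, y up, looking along -z (the intrinsics and any distortion apply to the point x, -y, -z); pixel columns grow to the right and rows downward; lengths in m; the calibration is good to about 2 mm. A picture is of the moment at which its call begins: read the wrist's pose just before it. camera_params takes no time and is no camera call; for the wrist camera it gives the pose at the moment of the call.
- hand_in(): hands the job in; it is judged then, once.
The state is a dict: "time_s": time; "joint_positions": joint angles; "qvel": joint speeds; "tau": joint torques, N m; "position": TCP position; "tcp_rot": TCP orientation; "force": force on the tool from outside, world axes, zero at the start; "moment": the same for the moment, N m; "opening": opening from 0.0 (shut) to 1.0 (fully open); "grasp_force": force on a finger pad.
Only numpy, scipy, OpenCV 4.12 (cv2) and the standard library are available. Lean on these libraries where they do the work, as an engineer would, in place of code of your own. Each camera call takes 0.05 s, during which the arm holds its last target. There are 200 camera calls.

## Task

Give the tubes in the small bench centrifuge a quick spin with closed fingers, gripping nothing: push the open lid down until the front latch snaps over it, hold the round quick-spin key fully down for a good three seconds and let it up, then press the latch paddle at the front of the lid down so that the lid springs open by itself, and leave it open. Use the quick-spin key only with the lid latched, keep off the paddle while spinning and off the square start/stop key altogether. Do not lift or shift the centrifuge or anything round it.

Things in the scene. Friction and masses are not known exactly. Their poses are not given: they have to be found in the camera images.
- centrifuge: Bench microcentrifuge: white housing 218 x 158 mm, 60 mm high, 1.7 kg, loose on rubber feet on an 8 mm steel sink cover. Origin under its middle; x to its back, y to its left as the robot sees it, z up. On top a round bowl with rotor and tubes under a hinged grey lid; before it a panel sloping 14 deg to the robot with two keys and the latch between them. Latched, nothing is higher than 103 mm.
- lid (a joint): Lid angle (rad): 0 shut (latched about 0.01), grows to 1.2 as it opens up and back. It starts standing open and, let go above 0.7, stays (stiff hinge); let go lower and unlatched, it rises to about 0.75 in 2 s. Pushed at lid_push it takes about 2 N, then about 8 N over the last 6 mm, where it forces the hook aside. It goes 2 mm past shut (-0.02, hard stop); the hook snaps on just before.
- lid_hinge (a point): Middle of the lid's hinge line, at x = +70, y = 0, z = 82 mm in the centrifuge's frame. The line runs along the centrifuge's y.
- lid_push (a point): Where to push the lid: on the outside (top) of the round grey lid (diameter 129 mm, low dome 21 mm high), on its middle line near the front edge; shut, it is 110 mm in front of the hinge line and 20.5 mm above it. Moves with the lid; z is the lid's outward normal, x points to the hinge, y along the hinge line.
- latch (a joint): Angle of the latch (rad): 0 hooked, grows to 0.28 as its paddle is pressed down; a spring returns it. From about 0.17 the lid is free. It is also pushed aside, and springs back, when the lid is pushed shut.
- paddle (a point): Middle of the ribbed part of the grey latch paddle, on its upper face: a plate 36 mm wide, 39 mm long, in front of the lid's edge between the keys. At x = -110, y = 0, z = 80.5 mm in the centrifuge's frame when up. Pivoted at its rear (x = -78 mm), it goes 9 mm down here and takes about 4 N. Its hook's upright stem, 22 mm higher, stands 26 mm behind this point. z out of the paddle, x to the back.
- spin_key (a joint): Travel of the round quick-spin key (m): 0 up, 0.004 fully down (3.6 N), springs back.
- spin_key_top (a point): Middle of the top of the round quick-spin key, a grey cap of 22 mm diameter standing 8 mm out of the panel, at x = -102, y = -52, z = 58 mm in the centrifuge's frame. z points out of the panel, leaning 14 deg toward the robot; the key goes down along -z.
- start_key (a joint): Travel of the square start/stop key (m): 0 up, 0.004 fully down. Must not be pressed.
- start_key_top (a point): Middle of the top of the square start/stop key, a grey cap 20 x 20 mm standing 8 mm out of the panel, at x = -102, y = +52, z = 58 mm in the centrifuge's frame. Not to be touched.
- tube_rack: Bystander: white rack with small tubes, 92 x 50 x 31 mm, left of the centrifuge, loose. Origin under its middle.
- beaker: Bystander: small clear beaker, 46 mm diameter, 60 mm high, behind at the right of the centrifuge, loose. Origin under its middle.
- carbon_tin: Bystander: round tin, 58 mm diameter, 36 mm high, at the right of the centrifuge near the round key, loose. Origin under its middle.
- marker: Bystander: black marker pen, 133 mm long, 15 mm thick, lying near the bench's front edge, loose. Origin under its middle.
- tweezers_fine: Bystander: fine tweezers, 118 mm long, 10 mm high, lying near the bench's front edge, loose. Origin under its middle.
- petri_dish: Bystander: covered glass dish, 58 mm diameter, 15 mm high, on the bench at the right, loose. Origin under its middle.

How it is judged (in metres and radians):
On the way, in this order (a step that is already met when the one before it is completed fails the run):
1. the lid is down and the latch has snapped over it (value of joint lid below 0.02 rad and value of joint latch below 0.05 rad), for 0.2 s.
2. the round quick-spin key is held down for three seconds with the lid latched (value of joint spin_key above 0.0027 m and value of joint lid below 0.03 rad), for 2.7 s.
3. the key has come up again, the lid still latched (value of joint spin_key below 0.001 m and value of joint lid below 0.03 rad), for 0.1 s.
4. the paddle has let the lid spring open (value of joint lid above 0.4 rad), for 0.2 s.
At the end, for the whole second after the job is handed in: The lid has sprung open past 0.4 rad, latch paddle and both keys are up again, and the centrifuge stands level within 20 mm of where it was (value of joint lid above 0.4 rad and value of joint latch below 0.05 rad and value of joint each of spin_key, start_key below 0.001 m and distance of centrifuge from where it was at the start of the episode below 0.02 m and angle between centrifuge's own z axis and vertical below 0.05 rad and linear speed of centrifuge below 0.02 m/s); the robot touches nothing.
It fails at once if the quick-spin key is pressed while the lid is not latched (value of joint spin_key above 0.0015 m and value of joint lid above 0.04 rad).
It fails at once if the latch paddle is pressed while the quick-spin key is down (value of joint spin_key above 0.0015 m and value of joint latch above 0.1 rad).
It fails at once if the square start/stop key is pressed (value of joint start_key above 0.0015 m).
It fails at once if the centrifuge is shifted more than 20 mm, lifted or tipped (distance of centrifuge from where it was at the start of the episode above 0.02 m or angle between centrifuge's own z axis and vertical above 0.08 rad).
It fails at once if a bystander is moved more than 20 mm or lifted (distance of any of tube_rack, beaker, carbon_tin, marker, tweezers_fine, petri_dish from where it was at the start of the episode above 0.02 m).
It also fails if it takes over 54 s, if anything falls off the work surface, if the arm or the gripper's body presses on something with over 40 N, if the wrist force passes 120 N, or if a joint passes its speed limit or range.

## Working session

There is one attempt and no reset: what is moved stays moved. The work goes in short steps, Python scripts to look and compute and a tool call to move; the robot and the scene stay as the last step left them, time stands still between calls to the robot, and variables do not carry over. Pictures are saved under pics/ and viewed, at most 10 in all, crops included, and the job is handed in when it is done.

Besides the shell and the picture viewer there is one more tool, called after "Request:" by a JSON object that holds its "name" and its "arguments". apply_moves: Moves the arm, as the interface text tells. Its arguments: {"type":"object","properties":{"rows":{"type":"array"}},"required":["rows"]}

```bash
mkdir -p pics; ls; python3 - <<'E'
from rig import *
import cv2,numpy as np
for n in("scene","top"):
    p,d=capture(n); np.savez(n,p=p,d=d); cv2.imwrite(f"pics/{n}.png",p[:,:,::-1]); print(n,camera_params(n))
s=read_state(); print(s["time_s"],s["position"],s["tcp_rot"])
E
```

```text
pics
scene {'fx': 480.15951762513276, 'fy': 480.15951762513276, 'cx': 324.08881196686787, 'cy': 239.94683241591125, 'xyz': array([-0.09218979, -0.55109385,  0.65057755]), 'orientation': array([[ 0.6473228 ,  0.43936499, -0.62284156],
       [-0.76219686,  0.37891518, -0.52486116],
       [ 0.0053985 ,  0.81448247,  0.58016305]])}
top {'fx': 515.9779338925429, 'fy': 515.9779338925429, 'cx': 324.6903051349729, 'cy': 241.63817718755735, 'xyz': array([ 0.41915743, -0.01229757,  1.22320483]), 'orientation': array([[-0.01631689,  0.99470397, -0.10147791],
       [-0.99986192, -0.01655194, -0.00147465],
       [-0.0031465 ,  0.10143984,  0.9948367 ]])}
0.1 [0.21443699 0.58640863 0.24666623] [[-9.39115344e-01  3.43600623e-01 -9.91177455e-04]
 [ 3.43601882e-01  9.39113846e-01 -1.71216983e-03]
 [ 3.42525849e-04 -1.94849540e-03 -9.99998043e-01]]
```

View pics/scene.png

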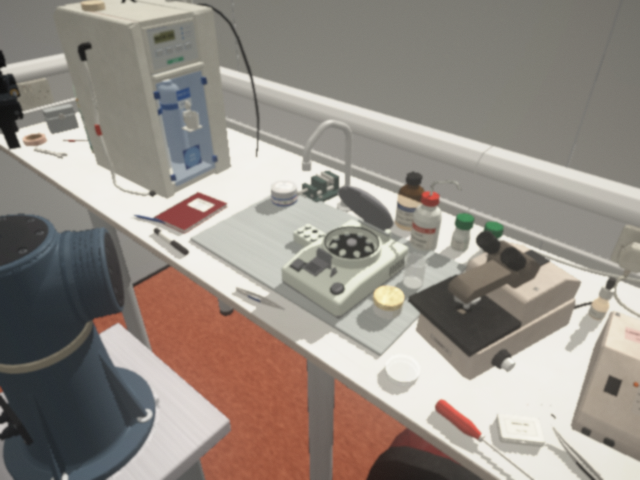

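View pics/top.png

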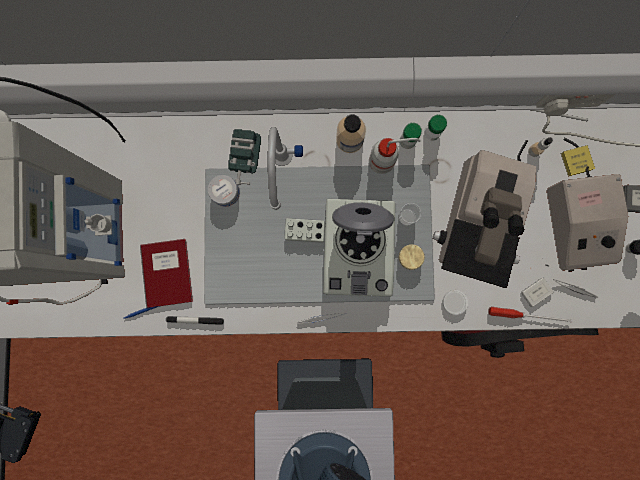

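The scene view shows the centrifuge with its lid up. In the top view the housing spans about (325..394, 200..300), with the square key near (335,284), the round key near (381,285) and the paddle near (358,283). I'll measure these next.

```bash
cat > h.py <<'E'
import numpy as np,cv2
from rig import *
def ray(c,u,v):
    d=np.array([(u-c["cx"])/c["fx"],-(v-c["cy"])/c["fy"],-1.0]); return c["orientation"]@d
def onplane(c,u,v,z):
    r=ray(c,u,v); return c["xyz"]+r*(z-c["xyz"][2])/r[2]
def cloud(c,d):
    v,u=np.mgrid[:480,:640]
    P=np.stack([(u-c["cx"])/c["fx"]*d,-(v-c["cy"])/c["fy"]*d,-d],-1)
    return P@c["orientation"].T+c["xyz"]
E
python3 - <<'E'
from h import *
f=np.load("top.npz");p=f["p"];d=f["d"];c=camera_params("top")
g=cv2.cvtColor(p,cv2.COLOR_RGB2GRAY)
x0,y0,x1,y1=320,265,400,305
m=(g[y0:y1,x0:x1]<105).astype(np.uint8)
n,l,st,ce=cv2.connectedComponentsWithStats(m)
for i in range(1,n):
    if st[i,4]>15: u,v=ce[i]+[x0,y0]; print(st[i]+[x0,y0,0,0,0],u,v,onplane(c,u,v,.066),d[int(v),int(u)])
P=cloud(c,d)
# housing top rim points
m=(P[...,2]>.03)&(P[...,2]<.13)&(d>0); m[:,:320]=0;m[:,400:]=0;m[:190]=0;m[310:]=0
print("housing depth pts",m.sum(),P[m].min(0),P[m].max(0))
w=(g>150)&(P[...,2]>.04)&(P[...,2]<.08)&m
k=cv2.minAreaRect(P[w][:,:2].astype(np.float32)*1000);print(k)
# lid points
h=(P[...,2]>.12)&(d>0);h[:,:325]=0;h[:,396:]=0;h[:195]=0;h[:,:][240:]=0
print("lid",h.sum(),P[h].mean(0),P[h].min(0),P[h].max(0))
cv2.imwrite("pics/crop.png",cv2.resize(p[190:310,315:435],(600,600),interpolation=cv2.INTER_CUBIC)[:,:,::-1])
E
```

```text
[ 320  265   80   38 1098] 354.91621129326046 290.1530054644809 [ 0.42721537 -0.07627798  0.066     ] 1.124892
[352 265  16   2  22] 359.5 265.27272727272725 [ 0.48260819 -0.08779508  0.066     ] 1.1343668
[396 265   4  20  66] 397.75757575757575 274.1515151515151 [ 0.46131091 -0.17296347  0.066     ] 1.2125386
[329 277  13  13 163] 334.79754601226995 283.0184049079755 [ 0.44382981 -0.03166105  0.066     ] 1.1520506
[375 279  13  13 138] 381.02173913043475 284.7826086956522 [ 0.43820764 -0.13486001  0.066     ] 1.1538286
housing depth pts 5291 [ 0.41509401 -0.18484586  0.03018118] [6.35203061e-01 3.17274000e-04 1.29804339e-01]
((533.6618041992188, -88.65837860107422), (150.56234741210938, 198.04547119140625), 87.6671142578125)
lid 1497 [ 0.57386157 -0.08876444  0.17855445] [ 0.53361809 -0.15447008  0.12035673] [ 0.61443796 -0.02668029  0.21998736]
```

View pics/crop.png

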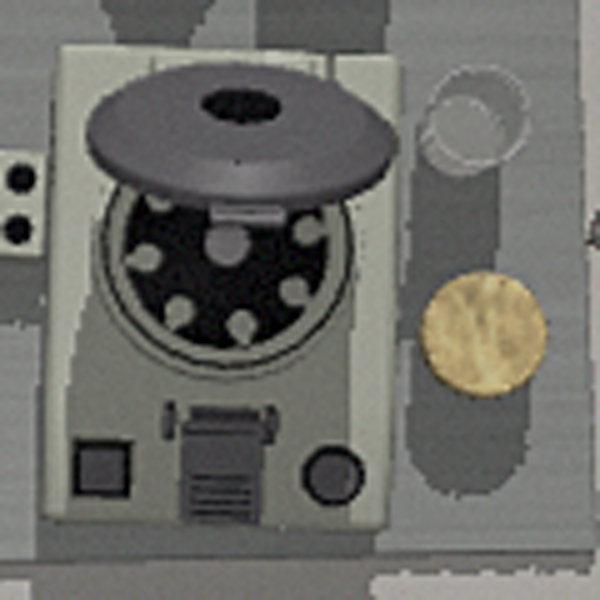

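```bash
cat >> h.py <<'E'
from scipy.spatial.transform import Rotation as Ro
YAW=np.radians(-2.7)
O=np.array([.5429,-.0881,.008]); RC=Ro.from_euler("z",YAW).as_matrix()
def W(x,y,z): return O+RC@(np.array([x,y,z])/1000)      # centrifuge mm -> world
def tool(tilt=0): # tool y along centrifuge y, z down; tilt leans gripper body toward robot
    return RC@Ro.from_euler("y",-tilt,degrees=True).as_matrix()@np.diag([-1.,1,-1])
def rows(tg):   # tg: list of (fingertip world pos, R)
    s=read_state(); R0=np.array(s["tcp_rot"]); p0=np.array(s["position"])
    print("t",s["time_s"],"tip",(p0+R0[:,2]*.025).round(4),"F",np.round(s["force"],1),"op",s["opening"])
    for tip,R in tg:
        d=R0.T@(tip-R[:,2]*.025-p0)*1000; r=Ro.from_matrix(R0.T@R).as_rotvec(degrees=True)/6
        print(d.round(1),r.round(2))
E
python3 - <<'E'
from h import *
f=np.load("top.npz");d=f["d"];c=camera_params("top");P=cloud(c,d)
for n,(u0,u1,v0,v1) in dict(faucet=(262,305,120,215),red=(370,400,135,175),brown=(335,368,110,150),mach=(0,125,110,290),mic=(440,530,150,290)).items():
    q=P[v0:v1,u0:u1][(d[v0:v1,u0:u1]>0)]; q=q[q[:,2]>.06]; print(n,q.min(0).round(3),q.max(0).round(3))
print("lid column u=358"); print(P[200:240:3,360].round(3))
print("hinge",W(70,0,82),"push open",W(70-20.8,0,82+110),"paddle",W(-110,0,80.5),"key",W(-102,-52,58))
rows([(np.array([.33,.35,.36]),tool()),(np.array([.42,.15,.36]),tool()),(np.array([.42,-.09,.36]),tool())])
E
```

```text
faucet [0.595 0.08  0.06 ] [0.765 0.1   0.259]
red [ 0.705 -0.18   0.06 ] [ 0.764 -0.118  0.179]
brown [ 0.758 -0.113  0.06 ] [ 0.843 -0.039  0.142]
mach [0.453 0.42  0.06 ] [0.847 0.716 0.438]
mic [ 0.428 -0.465  0.06 ] [ 0.732 -0.265  0.22 ]
lid column u=358
[[ 0.63  -0.092  0.072]
 [ 0.614 -0.088  0.12 ]
 [ 0.605 -0.087  0.138]
 [ 0.596 -0.086  0.154]
 [ 0.587 -0.085  0.167]
 [ 0.579 -0.084  0.181]
 [ 0.571 -0.083  0.191]
 [ 0.564 -0.082  0.2  ]
 [ 0.557 -0.082  0.204]
 [ 0.55  -0.081  0.21 ]
 [ 0.545 -0.081  0.208]
 [ 0.538 -0.08   0.216]
 [ 0.546 -0.089  0.093]
 [ 0.539 -0.088  0.095]]
hinge [ 0.61282229 -0.09139745  0.09      ] push open [ 0.59204538 -0.09041764  0.2       ] paddle [ 0.43302211 -0.08291829  0.0885    ] key [ 0.4385637  -0.13523742  0.066     ]
t 0.1 tip [0.2144 0.5864 0.2217] F [-0.  -0.3 -0. ] op 0.9981326469301388
[-189.7 -182.6 -138. ] [-0.02 -0.01 -2.9 ]
[-343.  -339.5 -137.8] [-0.02 -0.01 -2.9 ]
[-425.4 -564.9 -137.4] [-0.02 -0.01 -2.9 ]
```

Request:
{"name": "apply_moves", "arguments": {"rows": [{"x": -95,"y": -91,"z": -138,"rz": -1.5,"claw": 255},{"x": -190,"y": -183,"z": -138,"rz": -2.9,"claw": 255},{"x": -190,"y": -183,"z": -138,"rz": -2.9,"claw": 255},{"x": -190,"y": -183,"z": -138,"rz": -2.9,"claw": 255},{"x": -190,"y": -183,"z": -138,"rz": -2.9,"claw": 255},{"x": -343,"y": -340,"z": -138,"rz": -2.9,"claw": 255},{"x": -343,"y": -340,"z": -138,"rz": -2.9,"claw": 255},{"x": -343,"y": -340,"z": -138,"rz": -2.9,"claw": 255},{"x": -343,"y": -340,"z": -138,"rz": -2.9,"claw": 255},{"x": -425,"y": -565,"z": -138,"rz": -2.9,"claw": 255}]}}

```text
validation failed for argument at $.ro...
```

```bash
python3 - <<'E'
from h import *
rows([(W(-102,-20,330),tool()),(W(-70,-20,330),tool(14))])
E
```

```text
t 0.1 tip [0.2144 0.5864 0.2217] F [-0.  -0.3 -0. ] op 0.9981326469301388
[-448.8 -570.4 -115.4] [-0.02 -0.01 -2.9 ]
[-473.6 -562.6 -114.7] [-0.37 -2.32 -2.88]
```

Request:
{"name": "apply_moves", "arguments": {"rows": [{"x": -95,"y": -91,"z": -138,"rx": 0,"ry": 0,"rz": -1.5,"claw": 255},{"x": -190,"y": -183,"z": -138,"rx": 0,"ry": 0,"rz": -2.9,"claw": 255},{"x": -190,"y": -183,"z": -138,"rx": 0,"ry": 0,"rz": -2.9,"claw": 255},{"x": -190,"y": -183,"z": -138,"rx": 0,"ry": 0,"rz": -2.9,"claw": 255},{"x": -190,"y": -183,"z": -138,"rx": 0,"ry": 0,"rz": -2.9,"claw": 255},{"x": -343,"y": -340,"z": -138,"rx": 0,"ry": 0,"rz": -2.9,"claw": 255},{"x": -343,"y": -340,"z": -138,"rx": 0,"ry": 0,"rz": -2.9,"claw": 255},{"x": -343,"y": -340,"z": -138,"rx": 0,"ry": 0,"rz": -2.9,"claw": 255},{"x": -343,"y": -340,"z": -138,"rx": 0,"ry": 0,"rz": -2.9,"claw": 255}]}}

```text
time_s: 1.23
position: [0.4207, 0.1471, 0.3853]
tcp_rot: [[-0.999, 0.05, -0.0], [0.05, 0.999, -0.001], [0.0, -0.001, -1.0]]
force: [-0.2, 0.3, -0.3]
opening: 0.059
grasp_force: 0.0
```

Request:
{"name": "apply_moves", "arguments": {"rows": [{"x": 10,"y": -60,"z": 0,"rx": 0,"ry": 0,"rz": 0,"claw": 255},{"x": 15,"y": -120,"z": 0,"rx": 0,"ry": 0,"rz": 0,"claw": 255},{"x": 15,"y": -180,"z": 0,"rx": 0,"ry": 0,"rz": 0,"claw": 255},{"x": 0,"y": -237,"z": 0,"rx": 0,"ry": 0,"rz": 0,"claw": 255},{"x": 0,"y": -237,"z": 0,"rx": 0,"ry": 0,"rz": 0,"claw": 255}]}}

```text
time_s: 1.85
position: [0.4095, -0.0907, 0.3853]
tcp_rot: [[-0.999, 0.054, 0.0], [0.054, 0.999, -0.001], [-0.0, -0.001, -1.0]]
force: [-0.4, 0.8, -0.5]
opening: 0.007
grasp_force: 0.0
```

```bash
python3 - <<'E'
from h import *
rows([]);c=camera_params("wrist");p,d=capture("wrist");np.savez("wrist",p=p,d=d,**c)
cv2.imwrite("pics/w1.png",p[:,:,::-1]);print(c)
E
```

```text
t 1.85 tip [ 0.4095 -0.0907  0.3603] F [-0.4  0.8 -0.5] op 0.0067510205614589305
{'fx': 340.6351318163944, 'fy': 340.6351318163944, 'cx': 318.90946096697076, 'cy': 241.12047149117853, 'xyz': array([ 0.34379965, -0.08768948,  0.5219136 ]), 'orientation': array([[ 0.05399993, -0.9688417 , -0.24172249],
       [ 0.99854024,  0.05210725,  0.01422054],
       [-0.00118196, -0.24213754,  0.97024121]])}
```

View pics/w1.png

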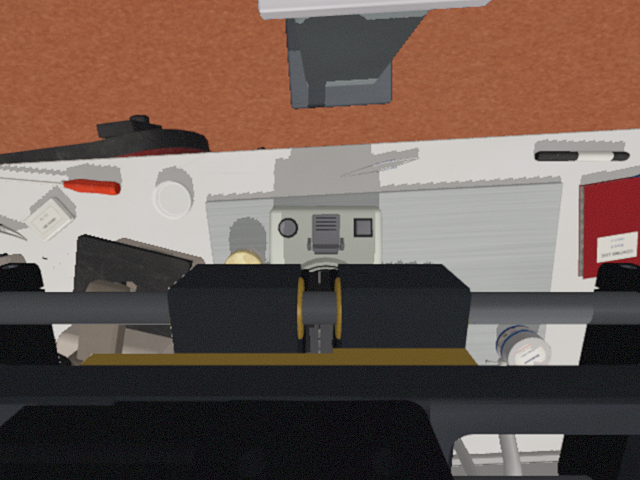

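The wrist view shows the round key at (288,228), the square key at (363,227) and the paddle near (325,230). I'll use it as a second fix.

```bash
python3 - <<'E'
from h import *
f=np.load("wrist.npz");p=f["p"];c={k:f[k] for k in f if k not in"pd"}
g=cv2.cvtColor(p,cv2.COLOR_RGB2GRAY)
for (x0,x1,y0,y1) in((276,301,215,242),(350,376,215,240)):
    m=(g[y0:y1,x0:x1]<105).astype(np.uint8);n,l,st,ce=cv2.connectedComponentsWithStats(m)
    for i in range(1,n):
        if st[i,4]>100:
            u,v=ce[i]+[x0,y0];print(u,v,st[i],onplane(c,u,v,.064))
rows([(W(70+15,0,300),tool()),(W(70+5,0,230),tool()),(W(70-20,0,200),tool())])
E
```

```text
288.71523178807945 227.60927152317882 [  2   3  20  20 151] [ 0.43657835 -0.13473867  0.064     ]
362.1127450980392 226.921568627451 [  4   3  19  19 204] [ 0.4410286  -0.03416906  0.064     ]
t 1.9 tip [ 0.4087 -0.0884  0.3601] F [-0.7 -0.2  0.2] op 0.0023064654275868545
[-219.1    7.6   51.8] [ 0.01 -0.01 -0.04]
[-209.2    7.5  121.8] [ 0.01 -0.01 -0.04]
[-184.2    7.3  151.9] [ 0.01 -0.01 -0.04]
```

```bash
sed -i 's/O=np.array.*; RC/O=np.array([.5419,-.0887,.008]); RC/' h.py; python3 - <<'E'
from h import *
rows([(W(45,0,345),tool()),(W(45,0,192),tool())])
print("arc, relative to W(45,0,192)")
for th in [.95,.85,.75,.65,.55,.45,.35,.25,.18,.12,.08,.05]:
    x=70-110*np.cos(th)+20.5*np.sin(th); z=82+110*np.sin(th)+20.5*np.cos(th); print(th,round(45-x,1),round(192-z,1))
E
```

```text
t 1.9 tip [ 0.4087 -0.0884  0.3601] F [-0.7 -0.2  0.2] op 0.0023064654275868545
[-178.1    6.8    6.9] [ 0.01 -0.01 -0.04]
[-178.2    6.6  159.9] [ 0.01 -0.01 -0.04]
arc, relative to W(45,0,192)
0.95 22.3 8.6
0.85 32.2 13.8
0.75 41.5 20.0
0.65 50.2 27.1
0.55 58.1 35.0
0.45 65.1 43.7
0.35 71.3 53.0
0.25 76.5 62.9
0.18 79.6 70.1
0.12 81.8 76.5
0.08 83.0 80.8
0.05 83.8 84.0
```

Request:
{"name": "apply_moves", "arguments": {"rows": [{"x": -60,"y": 2,"z": 0,"rx": 0,"ry": 0,"rz": 0,"claw": 255},{"x": -120,"y": 4,"z": 0,"rx": 0,"ry": 0,"rz": 0,"claw": 255},{"x": -178,"y": 7,"z": 0,"rx": 0,"ry": 0,"rz": 0,"claw": 255},{"x": -178,"y": 7,"z": 0,"rx": 0,"ry": 0,"rz": 0,"claw": 255},{"x": -178,"y": 7,"z": 60,"rx": 0,"ry": 0,"rz": 0,"claw": 255},{"x": -178,"y": 7,"z": 120,"rx": 0,"ry": 0,"rz": 0,"claw": 255},{"x": -178,"y": 7,"z": 160,"rx": 0,"ry": 0,"rz": 0,"claw": 255},{"x": -178,"y": 7,"z": 160,"rx": 0,"ry": 0,"rz": 0,"claw": 255}]}}

```text
time_s: 2.9
position: [0.5833, -0.086, 0.2227]
tcp_rot: [[-0.999, 0.046, -0.009], [0.046, 0.999, 0.003], [0.009, 0.003, -1.0]]
force: [-0.4, 0.5, 1.1]
opening: 0.008
grasp_force: 0.0
```

Request:
{"name": "apply_moves", "arguments": {"rows": [{"x": 22,"y": 0,"z": 8,"rx": 0,"ry": 0,"rz": 0,"claw": 255},{"x": 32,"y": 0,"z": 14,"rx": 0,"ry": 0,"rz": 0,"claw": 255},{"x": 41,"y": 0,"z": 20,"rx": 0,"ry": 0,"rz": 0,"claw": 255},{"x": 50,"y": 0,"z": 27,"rx": 0,"ry": 0,"rz": 0,"claw": 255},{"x": 58,"y": 0,"z": 35,"rx": 0,"ry": 0,"rz": 0,"claw": 255},{"x": 65,"y": 0,"z": 44,"rx": 0,"ry": 0,"rz": 0,"claw": 255},{"x": 71,"y": 0,"z": 53,"rx": 0,"ry": 0,"rz": 0,"claw": 255},{"x": 76,"y": 0,"z": 63,"rx": 0,"ry": 0,"rz": 0,"claw": 255},{"x": 80,"y": 0,"z": 70,"rx": 0,"ry": 0,"rz": 0,"claw": 255},{"x": 83,"y": 0,"z": 78,"rx": 0,"ry": 0,"rz": 0,"claw": 255}]}}

```text
time_s: 4.15
position: [0.504, -0.0845, 0.1471]
tcp_rot: [[-0.999, 0.047, 0.0], [0.047, 0.999, -0.0], [-0.0, -0.0, -1.0]]
force: [0.9, -0.5, 1.3]
opening: 0.008
grasp_force: 0.7
```

```bash
python3 - <<'E'
from h import *
p,d=capture("scene");cv2.imwrite("pics/s2.png",cv2.resize(p[130:350,230:470],(720,660))[:600,:,::-1])
rows([(W(-40,0,102),tool()),(W(-40,0,99),tool())])
E
```

```text
t 4.2 tip [ 0.5029 -0.0842  0.1212] F [ 1.1 -0.5  0.3] op 0.0066621003925727154
[ 0.8 -2.6 11.2] [ 0.01 -0.02 -0.  ]
[ 0.8 -2.6 14.2] [ 0.01 -0.02 -0.  ]
```

View pics/s2.png

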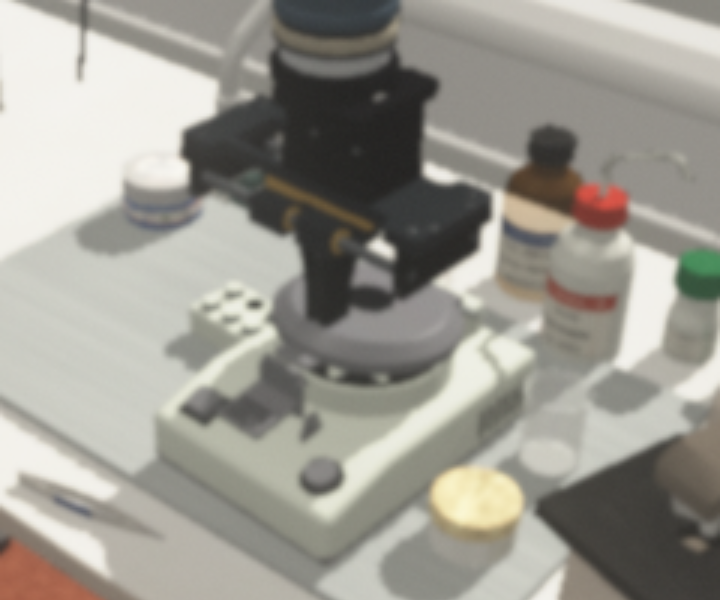

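The crop shows the fingertip on the front of the nearly shut lid, with the keys and hook clear. I'll push it home.

Request:
{"name": "apply_moves", "arguments": {"rows": [{"x": 1,"y": -2,"z": 4,"rx": 0,"ry": 0,"rz": 0,"claw": 255},{"x": 1,"y": -2,"z": 7,"rx": 0,"ry": 0,"rz": 0,"claw": 255},{"x": 1,"y": -2,"z": 10,"rx": 0,"ry": 0,"rz": 0,"claw": 255},{"x": 1,"y": -2,"z": 12,"rx": 0,"ry": 0,"rz": 0,"claw": 255},{"x": 1,"y": -2,"z": 12,"rx": 0,"ry": 0,"rz": 0,"claw": 255}]}}

```text
time_s: 4.82
position: [0.5029, -0.0864, 0.1353]
tcp_rot: [[-0.999, 0.047, -0.0], [0.047, 0.999, 0.0], [0.0, 0.0, -1.0]]
force: [-0.2, -0.1, 1.0]
opening: 0.004
grasp_force: 0.4
```

Request:
{"name": "apply_moves", "arguments": {"rows": [{"x": 0,"y": 0,"z": 1,"rx": 0,"ry": 0,"rz": 0,"claw": 255},{"x": 0,"y": 0,"z": 2,"rx": 0,"ry": 0,"rz": 0,"claw": 255},{"x": 0,"y": 0,"z": 2,"rx": 0,"ry": 0,"rz": 0,"claw": 255}]}}

```text
time_s: 5.2
position: [0.5031, -0.0865, 0.1335]
tcp_rot: [[-0.999, 0.047, 0.0], [0.047, 0.999, -0.0], [-0.0, -0.0, -1.0]]
force: [-0.6, -0.0, 1.4]
opening: 0.001
grasp_force: 0.4
```

Request:
{"name": "apply_moves", "arguments": {"rows": [{"x": 0,"y": 0,"z": 1,"rx": 0,"ry": 0,"rz": 0,"claw": 255},{"x": 0,"y": 0,"z": 1,"rx": 0,"ry": 0,"rz": 0,"claw": 255}]}}

```text
time_s: 5.45
position: [0.5031, -0.0865, 0.1328]
tcp_rot: [[-0.999, 0.047, 0.0], [0.047, 0.999, -0.0], [-0.0, -0.0, -1.0]]
force: [-1.7, -0.9, 4.0]
opening: 0.003
grasp_force: 2.1
```

Request:
{"name": "apply_moves", "arguments": {"rows": [{"x": 0,"y": 0,"z": 1,"rx": 0,"ry": 0,"rz": 0,"claw": 255},{"x": 0,"y": 0,"z": 2,"rx": 0,"ry": 0,"rz": 0,"claw": 255},{"x": 0,"y": 0,"z": 2,"rx": 0,"ry": 0,"rz": 0,"claw": 255}]}}

```text
time_s: 5.82
position: [0.503, -0.0865, 0.1315]
tcp_rot: [[-0.999, 0.047, 0.0], [0.047, 0.999, -0.0], [-0.0, -0.0, -1.0]]
force: [-2.7, 0.1, 10.5]
opening: 0.004
grasp_force: 5.4
```

Request:
{"name": "apply_moves", "arguments": {"rows": [{"x": 0,"y": 0,"z": 1,"rx": 0,"ry": 0,"rz": 0,"claw": 255},{"x": 0,"y": 0,"z": 2,"rx": 0,"ry": 0,"rz": 0,"claw": 255},{"x": 0,"y": 0,"z": 2,"rx": 0,"ry": 0,"rz": 0,"claw": 255}]}}

```text
time_s: 6.2
position: [0.5028, -0.0865, 0.1302]
tcp_rot: [[-0.999, 0.047, 0.0], [0.047, 0.999, -0.001], [-0.0, -0.001, -1.0]]
force: [-5.8, 0.8, 16.2]
opening: 0.003
grasp_force: 8.5
```

Request:
{"name": "apply_moves", "arguments": {"rows": [{"x": 0,"y": 0,"z": -10,"rx": 0,"ry": 0,"rz": 0,"claw": 255},{"x": 0,"y": 0,"z": -40,"rx": 0,"ry": 0,"rz": 0,"claw": 255},{"x": 0,"y": 0,"z": -60,"rx": 0,"ry": 0,"rz": 0,"claw": 255},{"x": 0,"y": 0,"z": -60,"rx": 0,"ry": 0,"rz": 0,"claw": 255}]}}

```text
time_s: 6.7
position: [0.5044, -0.0868, 0.1897]
tcp_rot: [[-0.999, 0.047, 0.004], [0.047, 0.999, -0.002], [-0.004, -0.001, -1.0]]
force: [0.1, -0.1, -0.3]
opening: 0.005
grasp_force: 0.0
```

```bash
python3 - <<'E'
from h import *
p,d=capture("scene");cv2.imwrite("pics/s3.png",cv2.resize(p[180:330,270:430],(640,600))[:,:,::-1])
rows([])
E
```

```text
t 6.75 tip [ 0.5036 -0.0865  0.1637] F [0.1 0.2 0.1] op 0.002759998375873308
```

View pics/s3.png

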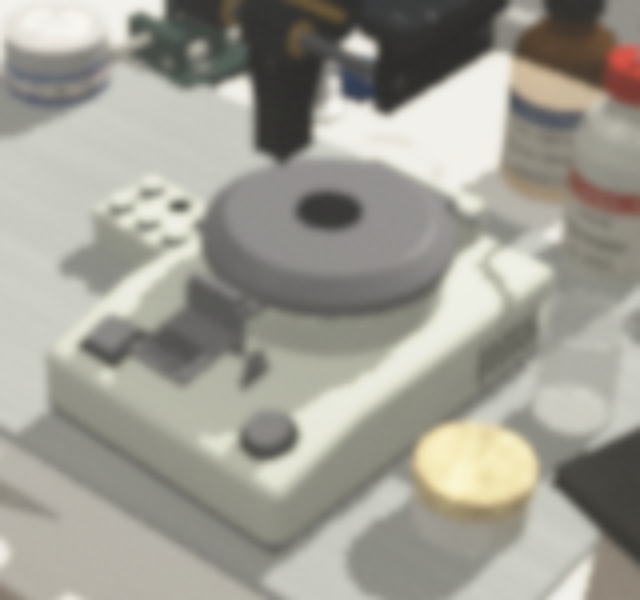

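The lid is flat and shut, and hasn't risen 0.5 s after release. Next is a move above the round key, tilted 14°, checking the lid again from there.

```bash
python3 - <<'E'
from h import *
n=np.array([-np.sin(np.radians(14)),0,np.cos(np.radians(14))]);k=np.array([-102,-52,58])
rows([(W(*(k+n*90)),tool(14)),(W(*(k+n*15)),tool(14)),(W(*(k)),tool(14))])
E
```

```text
t 6.75 tip [ 0.5036 -0.0865  0.1637] F [0.1 0.2 0.1] op 0.002759998375873308
[ 91.4 -52.4  11. ] [-0.   -2.32  0.  ]
[ 73.4 -52.3  83.8] [-0.   -2.32  0.  ]
[ 69.8 -52.3  98.4] [-0.   -2.32  0.  ]
```

Request:
{"name": "apply_moves", "arguments": {"rows": [{"x": 45,"y": -26,"z": 0,"rx": 0,"ry": -1.2,"rz": 0,"claw": 255},{"x": 91,"y": -52,"z": 11,"rx": 0,"ry": -2.3,"rz": 0,"claw": 255},{"x": 91,"y": -52,"z": 11,"rx": 0,"ry": -2.3,"rz": 0,"claw": 255},{"x": 82,"y": -52,"z": 48,"rx": 0,"ry": -2.3,"rz": 0,"claw": 255},{"x": 73,"y": -52,"z": 84,"rx": 0,"ry": -2.3,"rz": 0,"claw": 255},{"x": 73,"y": -52,"z": 84,"rx": 0,"ry": -2.3,"rz": 0,"claw": 255}]}}

```text
time_s: 7.5
position: [0.4263, -0.134, 0.1017]
tcp_rot: [[-0.971, 0.048, 0.232], [0.047, 0.999, -0.007], [-0.233, 0.004, -0.973]]
force: [0.1, -0.3, -0.2]
opening: 0.007
grasp_force: 0.0
```

```bash
python3 - <<'E'
from h import *
k=np.array([-102,-52,58])
p,d=capture("top");c=camera_params("top");P=cloud(c,d)
for x in(-60,-40,0,30):   # lid height in centrifuge mm along x, at y=0
    q=(P-O)@RC*1000; m=(abs(q[...,0]-x)<4)&(abs(q[...,1])<25)&(d>0)&(q[...,2]<115); print(x,m.sum(),np.median(q[m][:,2]) if m.any() else None)
p,d=capture("scene");cv2.imwrite("pics/s4.png",cv2.resize(p[190:330,270:430],(640,560),interpolation=cv2.INTER_CUBIC)[:,:,::-1])
rows([(W(*k),tool(14))])
E
```

```text
-60 97 95.62247712550209
-40 80 103.9149644457128
0 85 104.68187986279021
30 81 102.96659710047496
t 7.6 tip [ 0.433  -0.1347  0.0799] F [-0.3 -1.   1.3] op 0.006206626604352284
[-1.1 -0.9 14.6] [ 0.01 -0.05 -0.  ]
```

View pics/s4.png

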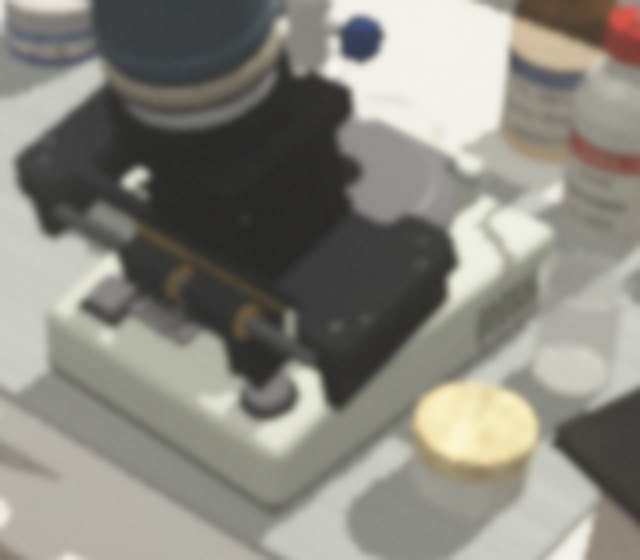

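The lid is flat at about 104 mm and stays there, so it's latched. The tip is centred over the round key, so I'll press.

Request:
{"name": "apply_moves", "arguments": {"rows": [{"x": -1,"y": -1,"z": 8,"rx": 0,"ry": 0,"rz": 0,"claw": 255},{"x": -1,"y": -1,"z": 14,"rx": 0,"ry": 0,"rz": 0,"claw": 255},{"x": -1,"y": -1,"z": 17,"rx": 0,"ry": 0,"rz": 0,"claw": 255},{"x": -1,"y": -1,"z": 19,"rx": 0,"ry": 0,"rz": 0,"claw": 255},{"x": -1,"y": -1,"z": 19,"rx": 0,"ry": 0,"rz": 0,"claw": 255}]}}

```text
time_s: 8.22
position: [0.4335, -0.1366, 0.0875]
tcp_rot: [[-0.969, 0.047, 0.241], [0.046, 0.999, -0.013], [-0.241, -0.002, -0.971]]
force: [-2.1, 0.5, 12.7]
opening: 0.006
grasp_force: 6.4
```

Request:
{"name": "apply_moves", "arguments": {"rows": [{"x": 0,"y": 0,"z": 1,"rx": 0,"ry": 0,"rz": 0,"claw": 255},{"x": 0,"y": 0,"z": 1,"rx": 0,"ry": 0,"rz": 0,"claw": 255}]}}

```text
time_s: 8.48
position: [0.4336, -0.1366, 0.0873]
tcp_rot: [[-0.969, 0.047, 0.241], [0.045, 0.999, -0.014], [-0.242, -0.002, -0.97]]
force: [-5.6, 0.3, 21.9]
opening: 0.003
grasp_force: 11.4
```

Request:
{"name": "apply_moves", "arguments": {"rows": [{"x": 0,"y": 0,"z": -0.5,"rx": 0,"ry": 0,"rz": 0,"claw": 255},{"x": 0,"y": 0,"z": -0.5,"rx": 0,"ry": 0,"rz": 0,"claw": 255},{"x": 0,"y": 0,"z": -0.5,"rx": 0,"ry": 0,"rz": 0,"claw": 255},{"x": 0,"y": 0,"z": -0.5,"rx": 0,"ry": 0,"rz": 0,"claw": 255},{"x": 0,"y": 0,"z": -0.5,"rx": 0,"ry": 0,"rz": 0,"claw": 255},{"x": 0,"y": 0,"z": -0.5,"rx": 0,"ry": 0,"rz": 0,"claw": 255},{"x": 0,"y": 0,"z": -0.5,"rx": 0,"ry": 0,"rz": 0,"claw": 255},{"x": 0,"y": 0,"z": -0.5,"rx": 0,"ry": 0,"rz": 0,"claw": 255},{"x": 0,"y": 0,"z": -0.5,"rx": 0,"ry": 0,"rz": 0,"claw": 255},{"x": 0,"y": 0,"z": -0.5,"rx": 0,"ry": 0,"rz": 0,"claw": 255}]}}

```text
time_s: 9.72
position: [0.4335, -0.1366, 0.0874]
tcp_rot: [[-0.969, 0.047, 0.241], [0.045, 0.999, -0.013], [-0.241, -0.002, -0.97]]
force: [-3.1, 0.9, 17.1]
opening: 0.007
grasp_force: 8.9
```

Request:
{"name": "apply_moves", "arguments": {"rows": [{"x": 0,"y": 0,"z": 0,"rx": 0,"ry": 0,"rz": 0,"claw": 255},{"x": 0,"y": 0,"z": 0,"rx": 0,"ry": 0,"rz": 0,"claw": 255},{"x": 0,"y": 0,"z": 0,"rx": 0,"ry": 0,"rz": 0,"claw": 255},{"x": 0,"y": 0,"z": 0,"rx": 0,"ry": 0,"rz": 0,"claw": 255},{"x": 0,"y": 0,"z": 0,"rx": 0,"ry": 0,"rz": 0,"claw": 255},{"x": 0,"y": 0,"z": 0,"rx": 0,"ry": 0,"rz": 0,"claw": 255},{"x": 0,"y": 0,"z": 0,"rx": 0,"ry": 0,"rz": 0,"claw": 255},{"x": 0,"y": 0,"z": 0,"rx": 0,"ry": 0,"rz": 0,"claw": 255},{"x": 0,"y": 0,"z": 0,"rx": 0,"ry": 0,"rz": 0,"claw": 255},{"x": 0,"y": 0,"z": 0,"rx": 0,"ry": 0,"rz": 0,"claw": 255}]}}

```text
time_s: 10.98
position: [0.4335, -0.1366, 0.0874]
tcp_rot: [[-0.969, 0.047, 0.241], [0.045, 0.999, -0.013], [-0.241, -0.002, -0.97]]
force: [-2.8, -0.9, 16.9]
opening: 0.004
grasp_force: 8.9
```

Request:
{"name": "apply_moves", "arguments": {"rows": [{"x": 0,"y": 0,"z": 0,"rx": 0,"ry": 0,"rz": 0,"claw": 255},{"x": 0,"y": 0,"z": 0,"rx": 0,"ry": 0,"rz": 0,"claw": 255},{"x": 0,"y": 0,"z": 0,"rx": 0,"ry": 0,"rz": 0,"claw": 255},{"x": 0,"y": 0,"z": 0,"rx": 0,"ry": 0,"rz": 0,"claw": 255},{"x": 0,"y": 0,"z": 0,"rx": 0,"ry": 0,"rz": 0,"claw": 255},{"x": 0,"y": 0,"z": 0,"rx": 0,"ry": 0,"rz": 0,"claw": 255},{"x": 0,"y": 0,"z": 0,"rx": 0,"ry": 0,"rz": 0,"claw": 255},{"x": 0,"y": 0,"z": 0,"rx": 0,"ry": 0,"rz": 0,"claw": 255},{"x": 0,"y": 0,"z": 0,"rx": 0,"ry": 0,"rz": 0,"claw": 255},{"x": 0,"y": 0,"z": 0,"rx": 0,"ry": 0,"rz": 0,"claw": 255}]}}

```text
time_s: 12.22
position: [0.4335, -0.1366, 0.0874]
tcp_rot: [[-0.969, 0.047, 0.241], [0.046, 0.999, -0.013], [-0.241, -0.002, -0.97]]
force: [-3.2, 0.7, 17.5]
opening: 0.002
grasp_force: 8.9
```

Request:
{"name": "apply_moves", "arguments": {"rows": [{"x": 0,"y": 0,"z": -3,"rx": 0,"ry": 0,"rz": 0,"claw": 255},{"x": 0,"y": 0,"z": -3,"rx": 0,"ry": 0,"rz": 0,"claw": 255}]}}

```text
time_s: 12.48
position: [0.433, -0.1366, 0.0893]
tcp_rot: [[-0.97, 0.047, 0.24], [0.046, 0.999, -0.013], [-0.24, -0.001, -0.971]]
force: [1.4, 0.4, 4.0]
opening: 0.009
grasp_force: 1.3
```

Request:
{"name": "apply_moves", "arguments": {"rows": [{"x": 0,"y": 0,"z": -2,"rx": 0,"ry": 0,"rz": 0,"claw": 255},{"x": 0,"y": 0,"z": -2,"rx": 0,"ry": 0,"rz": 0,"claw": 255}]}}

```text
time_s: 12.72
position: [0.432, -0.1362, 0.0907]
tcp_rot: [[-0.97, 0.047, 0.238], [0.046, 0.999, -0.011], [-0.238, -0.0, -0.971]]
force: [-0.3, -0.8, 1.9]
opening: 0.004
grasp_force: 0.8
```

Request:
{"name": "apply_moves", "arguments": {"rows": [{"x": 0,"y": 0,"z": -6,"rx": 0,"ry": 0,"rz": 0,"claw": 255},{"x": 0,"y": 0,"z": -12,"rx": 0,"ry": 0,"rz": 0,"claw": 255},{"x": 0,"y": 0,"z": -50,"rx": 0,"ry": 0,"rz": 0,"claw": 255},{"x": 0,"y": 0,"z": -50,"rx": 0,"ry": 0,"rz": 0,"claw": 255}]}}

```text
time_s: 13.22
position: [0.42, -0.1357, 0.141]
tcp_rot: [[-0.97, 0.047, 0.241], [0.045, 0.999, -0.013], [-0.241, -0.002, -0.971]]
force: [0.3, 0.3, -0.5]
opening: 0.006
grasp_force: 0.0
```

```bash
python3 - <<'E'
from h import *
n=np.array([-np.sin(np.radians(14)),0,np.cos(np.radians(14))]);k=np.array([-112,0,80.5])
p,d=capture("top");c=camera_params("top");q=(cloud(c,d)-O)@RC*1000
for x in(0,30):
    m=(abs(q[...,0]-x)<4)&(abs(q[...,1])<25)&(d>0)&(q[...,2]<150); print(x,np.median(q[m][:,2]))
rows([(W(*(k+n*25)),tool(14)),(W(*(k+n*6)),tool(14)),(W(*(k+np.array([0,0,-10]))),tool(14))])
E
```

```text
0 105.14412039229848
30 103.54705072258308
t 13.275 tip [ 0.4261 -0.136   0.1159] F [ 0.   0.1 -0.6] op 0.004429778945738263
[ 5.3 52.7  1.9] [-0.01 -0.02  0.  ]
[ 5.2 52.7 20.9] [-0.01 -0.02  0.  ]
[ 7.6 52.7 36.6] [-0.01 -0.02  0.  ]
```

Request:
{"name": "apply_moves", "arguments": {"rows": [{"x": 5,"y": 27,"z": -5,"rx": 0,"ry": 0,"rz": 0,"claw": 255},{"x": 5,"y": 53,"z": 0,"rx": 0,"ry": 0,"rz": 0,"claw": 255},{"x": 5,"y": 53,"z": 10,"rx": 0,"ry": 0,"rz": 0,"claw": 255},{"x": 5,"y": 53,"z": 20,"rx": 0,"ry": 0,"rz": 0,"claw": 255},{"x": 5,"y": 53,"z": 20,"rx": 0,"ry": 0,"rz": 0,"claw": 255}]}}

```text
time_s: 13.9
position: [0.4226, -0.0832, 0.1174]
tcp_rot: [[-0.97, 0.048, 0.237], [0.047, 0.999, -0.011], [-0.237, 0.001, -0.972]]
force: [-0.2, 0.6, 0.3]
opening: 0.006
grasp_force: 0.0
```

Request:
{"name": "apply_moves", "arguments": {"rows": [{"x": 0,"y": 0,"z": 4,"rx": 0,"ry": 0,"rz": 0,"claw": 255},{"x": 1,"y": 0,"z": 8,"rx": 0,"ry": 0,"rz": 0,"claw": 255},{"x": 2,"y": 0,"z": 11,"rx": 0,"ry": 0,"rz": 0,"claw": 255},{"x": 2,"y": 0,"z": 13,"rx": 0,"ry": 0,"rz": 0,"claw": 255},{"x": 2,"y": 0,"z": 13,"rx": 0,"ry": 0,"rz": 0,"claw": 255},{"x": 2,"y": 0,"z": 13,"rx": 0,"ry": 0,"rz": 0,"claw": 255}]}}

```text
time_s: 14.65
position: [0.4223, -0.0825, 0.1056]
tcp_rot: [[-0.97, 0.047, 0.237], [0.046, 0.999, -0.011], [-0.237, 0.0, -0.971]]
force: [-7.4, -3.8, 6.6]
opening: 0.007
grasp_force: 4.4
```

```bash
python3 - <<'E'
from h import *
p,d=capture("scene");cv2.imwrite("pics/s5.png",cv2.resize(p[160:320,270:430],(600,600))[:,:,::-1])
rows([])
E
```

```text
t 14.7 tip [ 0.4282 -0.0828  0.0813] F [-7.3 -2.9  8. ] op 0.005851707555129871
```

View pics/s5.png

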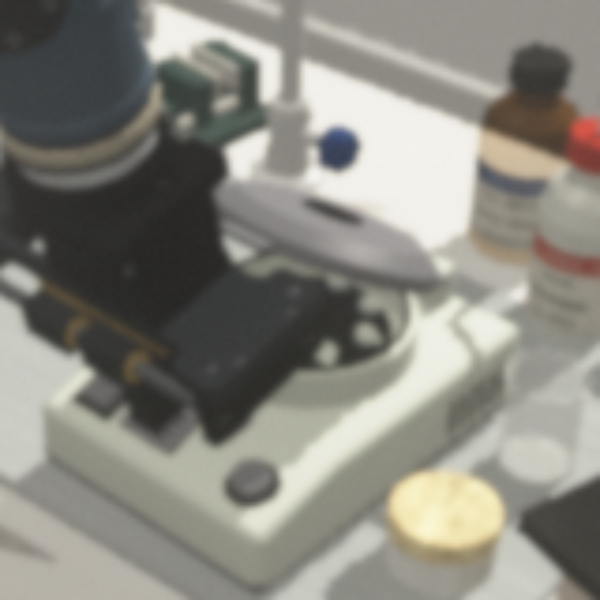

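The lid has sprung open. I'll retract upward and toward the robot.

Request:
{"name": "apply_moves", "arguments": {"rows": [{"x": 0,"y": 0,"z": -8,"rx": 0,"ry": 0,"rz": 0,"claw": 255},{"x": 4,"y": 0,"z": -22,"rx": 0,"ry": 0,"rz": 0,"claw": 255},{"x": 8,"y": 0,"z": -60,"rx": 0,"ry": 0,"rz": 0,"claw": 255},{"x": 8,"y": 0,"z": -100,"rx": 0,"ry": 0,"rz": 0,"claw": 255},{"x": 8,"y": 0,"z": -100,"rx": 0,"ry": 0,"rz": 0,"claw": 255},{"x": 8,"y": 0,"z": -100,"rx": 0,"ry": 0,"rz": 0,"claw": 255},{"x": 8,"y": 0,"z": -100,"rx": 0,"ry": 0,"rz": 0,"claw": 255},{"x": 8,"y": 0,"z": -100,"rx": 0,"ry": 0,"rz": 0,"claw": 255},{"x": 8,"y": 0,"z": -100,"rx": 0,"ry": 0,"rz": 0,"claw": 255}]}}

```text
time_s: 15.82
position: [0.3919, -0.081, 0.2001]
tcp_rot: [[-0.97, 0.047, 0.237], [0.046, 0.999, -0.01], [-0.237, 0.001, -0.971]]
force: [-1.3, -0.3, -0.1]
opening: 0.002
grasp_force: 0.0
```

```bash
python3 - <<'E'
from h import *
rows([])
p,d=capture("scene");cv2.imwrite("pics/s6.png",cv2.resize(p[160:320,270:430],(600,600))[:,:,::-1])
E
```

```text
t 15.825 tip [ 0.3978 -0.0813  0.1758] F [-1.3 -0.3 -0.1] op 0.0023576078309001896
```

View pics/s6.png

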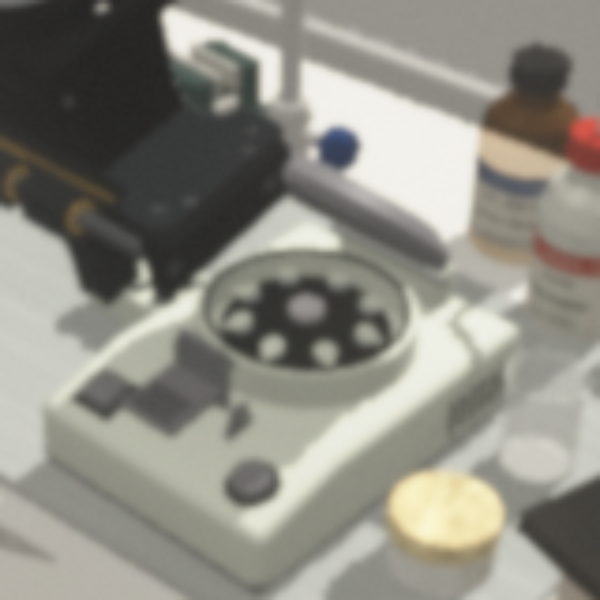

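The lid stands open, the paddle and keys are up, and the neighbouring things are in place. I'll back off a little more for clearance and hand in.

Request:
{"name": "apply_moves", "arguments": {"rows": [{"x": 0,"y": 0,"z": -40,"rx": 0,"ry": 0,"rz": 0,"claw": 255},{"x": 0,"y": 0,"z": -80,"rx": 0,"ry": 0,"rz": 0,"claw": 255},{"x": 0,"y": 0,"z": -80,"rx": 0,"ry": 0,"rz": 0,"claw": 255},{"x": 0,"y": 0,"z": -80,"rx": 0,"ry": 0,"rz": 0,"claw": 255},{"x": 0,"y": 0,"z": -80,"rx": 0,"ry": 0,"rz": 0,"claw": 255}]}}

```text
time_s: 16.5
position: [0.3725, -0.0799, 0.2773]
tcp_rot: [[-0.971, 0.047, 0.236], [0.046, 0.999, -0.01], [-0.236, 0.002, -0.972]]
force: [-0.3, 0.2, 1.6]
opening: 0.006
grasp_force: 0.0
```

```bash
python3 -c "
from rig import *
print(read_state()['force']);print(hand_in())"
```

```text
[-0.34594463  0.22571414  1.58748083]
the job is handed in; nothing more can be done
None
```

I pushed the lid down until it latched, held the quick-spin key down for about four seconds and let it up, then pressed the paddle so the lid sprang open by itself; the job was handed in at about 16.5 s of the 54 s allowed, and `hand_in` gave no verdict.

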